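Test the table buzzers, set aside the one that does not latch

TASK

Before opening, test the three white table-service buzzers where they stand: press each blue button straight down, fully home, and let go. A sound one stays down: leave it standing in its place with its button in. Pick up the one whose button pops back up and set it down upright, flat in the red repair tray, and do not knock the service bell away.

Things in the scene. Friction and masses are not known exactly. Their poses are not given: they have to be found in the camera images.
- buzzer_a_center (a point): table buzzer: loose white upright round puck, 50 mm across, 44 mm tall, 0.25 kg; point on its axis 22 mm above its underside, z up. On top, same axis, a round push-button (31 mm across, blue cap, orange side): its top is 34.5 mm above this point when out, 26.5 mm when fully in. The three look alike, stand in any order, buttons out at the start
- plunger_a (a joint): push-button of buzzer_a: 0 = out, 0.008 (m) = fully in; it moves straight down and takes 4 to 6 N. A sound buzzer's button is kept by its catch as far in as it was pushed (pressing again does no harm, it stays in); a faulty one springs back to 0 in 0.2 s. Exactly one of the three is faulty. 
- buzzer_b_center (a point): table buzzer: loose white upright round puck, 50 mm across, 44 mm tall, 0.25 kg; point on its axis 22 mm above its underside, z up. On top, same axis, a round push-button (31 mm across, blue cap, orange side): its top is 34.5 mm above this point when out, 26.5 mm when fully in. The three look alike, stand in any order, buttons out at the start
- plunger_b (a joint): push-button of buzzer_b: 0 = out, 0.008 (m) = fully in; it moves straight down and takes 4 to 6 N. A sound buzzer's button is kept by its catch as far in as it was pushed (pressing again does no harm, it stays in); a faulty one springs back to 0 in 0.2 s. Exactly one of the three is faulty. 
- buzzer_c_center (a point): table buzzer: loose white upright round puck, 50 mm across, 44 mm tall, 0.25 kg; point on its axis 22 mm above its underside, z up. On top, same axis, a round push-button (31 mm across, blue cap, orange side): its top is 34.5 mm above this point when out, 26.5 mm when fully in. The three look alike, stand in any order, buttons out at the start
- plunger_c (a joint): push-button of buzzer_c: 0 = out, 0.008 (m) = fully in; it moves straight down and takes 4 to 6 N. A sound buzzer's button is kept by its catch as far in as it was pushed (pressing again does no harm, it stays in); a faulty one springs back to 0 in 0.2 s. Exactly one of the three is faulty. 
- repair_tray: red open tray fixed on the counter, 170 mm (its x) by 130 mm (its y), walls 4 mm thick and 25 mm high, floor 4 mm thick; origin at the centre of its underside on the counter, z up. It stands at the left or the right end of the row of buzzers
- counter_bell: dome-shaped steel service bell, 69 mm in diameter, 50 mm tall, loose, with a small brass knob on top; origin at the centre of its underside. Not a buzzer: a bystander behind them

How it is judged:
By the outcome, as a careful person would: the job done as asked, in the order asked, and still so for the second after the job is handed in, with the robot touching nothing.
It also fails if it takes over 67 s, if anything falls off the work surface, if the arm or the gripper's body presses on something with over 40 N, if the wrist force passes 120 N, or if a joint passes its speed limit or range.

ROBOT

A 7-joint arm with a two-finger parallel gripper is mounted at the origin on a cart in front of the work surface, level with it; the furniture and walls round the work are solid. World frame = base frame: x ahead of the robot, y to its left, z up, the work surface at z = 0. Lengths are in m, angles in rad, forces in N, time in s.
With the tool pointing down it reaches from about 0.4 to 0.875 m from the base axis. Payload 19.3 kg.
Tool frame: the origin (TCP) lies at the very end of the fingers, on their centre line; the grasp point (between the pads) lies 19 mm behind it; z points along the fingers, y is the direction in which the jaws open and shut (so a half turn about z gives the same grasp; the last joint's range is limited). The gripper opens to 85 mm and grips with 20 to 120 N. Pads are 22 mm wide; open, the fingers measure 114 mm over their backs; the gripper's body (76 mm by 85 mm) begins 54 mm behind the grasp point. The pads swing forward as they close: fully open they stand 13 mm farther back than shut.
Start: joints at [-1.312, 0.521, -0.036, 1.599, 0.021, 1.021, -0.113], TCP at [0.202, 0.592, 0.231] pointing down, gripper open.
Joint ranges: [-2.91, 2.91], [-0.3, 2.13], [-1.5, 1.42], [0.17, 2.43], [-1.26, 4.41], [0.16, 1.93], [-2.52, 2.52]. Speed limits (rad/s): [1.89, 1.89, 2.39, 2.39, 3.01, 3.01, 3.01].

INTERFACE

Orientations are given as [roll, pitch, yaw] about the fixed x, y, z axes, in that order (R = Rz(yaw) Ry(pitch) Rx(roll)).
In Python, from workcell import bot, vision, job_done gives the robot as it stands.
- The arm moves only by the tool arm_command, never from a script. Its arguments are lists of equal length, an entry for each row: "gripper": the finger opening in cm, from 0 to 8.54; "slide": the shift along the tool's x, y, z in cm, a list of three; "turn": the turn, a rotation vector about the tool's x, y, z in degrees, a list of three. A call has 1 to 5 rows; each row is the pose to reach, as a shift and turn from the pose commanded when the call began, along the tool's axes at that moment; what a row does not reach only later rows make up. A row lasts 1/8 s, in which the tool goes at most 62.5 mm and 10.7 degrees, less where a joint would pass 70% of its speed; a pose out of reach is approached as far as the arm can. A call with a gripper value outside its range is refused whole. The fingers move at their own pace and stop on an object; "force" is the grip in N (left out, the last holds). Time passes only in rows, so rows that repeat a pose let the fingers close. It gives the time, the measured TCP pose, the force and the opening at its end, in the units of the state.
- bot.observe(): the state, without advancing time (a new reading comes with each control period).
- vision.grab_frame(name): name is "scene" or "top"; returns the picture (384x512x3 uint8, blue, green, red); there is no depth.
- vision.camera_model(name): a dict with "mtx" (3x3 intrinsics, pixels), "T" (4x4, takes a point from camera to world coordinates). Camera axes: x right, y down, z forward; pixel columns grow to the right and rows downward; lengths in m; the calibration is good to about 2 mm. A picture is of the moment at which its call begins. camera_model takes no time and is no camera call.
- job_done(): hands the job in, once; it reports no verdict.
The state is a dict: "clock": time; "qpos": joint angles; "qd": joint speeds; "joint_efforts": joint torques, N m; "position": TCP position; "tool_rot": TCP orientation; "force": force on the tool from outside, world axes, zero at the start; "moment": the same for the moment, N m; "grip_width": finger opening in m.
Only numpy, scipy, OpenCV 4.12 (cv2) and the standard library are available. Lean on these libraries where they do the work, as an engineer would, in place of code of your own. Each camera call takes 0.05 s, during which the arm holds its last target. There are 200 camera calls.

## Working session

There is one attempt and no reset: what is moved stays moved. The work goes in short steps, Python scripts to look and compute and a tool call to move; the robot and the scene stay as the last step left them, time stands still between calls to the robot, and variables do not carry over. Pictures are saved under pics/ and viewed, about 8 in all and at most 12, crops included, and the job is handed in when it is done.

Besides the shell and the picture viewer there is one more tool, called after ">>>" as name(argument=value, ...) on one line, values as JSON. arm_command: Moves the arm, as the interface text tells. Its arguments: {"type":"object","properties":{"gripper":{"type":"array","items":{"type":"number"}},"slide":{"type":"array","items":{"type":"array","items":{"type":"number"}}},"turn":{"type":"array","items":{"type":"array","items":{"type":"number"}}},"force":{"type":"number"}},"required":["gripper","slide","turn"]}

```bash
mkdir -p pics; ls
python3 - <<'E'
from workcell import bot, vision
import cv2, numpy as np
s=bot.observe(); print({k:np.round(v,3) for k,v in s.items()})
for n in("scene","top"):
    im=vision.grab_frame(n); cv2.imwrite(f"pics/{n}0.png",im)
    c=vision.camera_model(n); print(n,np.round(c["mtx"],1).tolist(),np.round(c["T"],3).tolist())
a=cv2.imread("pics/scene0.png");b=cv2.imread("pics/top0.png")
cv2.imwrite("pics/both0.png",cv2.resize(np.vstack([a,b]),(400,600)) if 0 else cv2.resize(np.hstack([a,b]),(800,300)))
E
```

```text
pics
{'clock': np.float64(0.0), 'qpos': array([-1.312,  0.522, -0.036,  1.6  ,  0.021,  1.021, -0.113]), 'qd': array([-0.   ,  0.   ,  0.001, -0.   ,  0.   ,  0.001, -0.   ]), 'joint_efforts': array([-1.0000e-03, -9.2711e+01,  1.9800e+00, -3.6993e+01,  1.8000e-02,
        8.0000e-03,  0.0000e+00]), 'position': array([0.202, 0.591, 0.231]), 'tool_rot': array([-3.14 ,  0.   ,  2.813]), 'force': array([ 0.089, -0.226,  0.827]), 'moment': array([-0.01 , -0.018,  0.009]), 'grip_width': np.float64(0.085)}
scene [[420.3, 0.0, 246.2], [0.0, 420.3, 190.8], [0.0, 0.0, 1.0]] [[0.887, -0.264, 0.38, 0.094], [-0.463, -0.514, 0.722, -0.836], [0.005, -0.816, -0.578, 0.735], [0.0, 0.0, 0.0, 1.0]]
top [[455.7, 0.0, 261.1], [0.0, 455.7, 198.4], [0.0, 0.0, 1.0]] [[0.007, -0.991, 0.131, 0.382], [-1.0, -0.003, 0.031, -0.015], [-0.03, -0.131, -0.991, 1.236], [0.0, 0.0, 0.0, 1.0]]
```

View pics/both0.png

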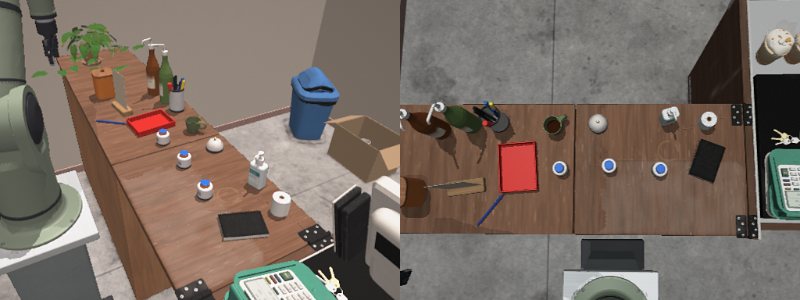

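View pics/top0.png

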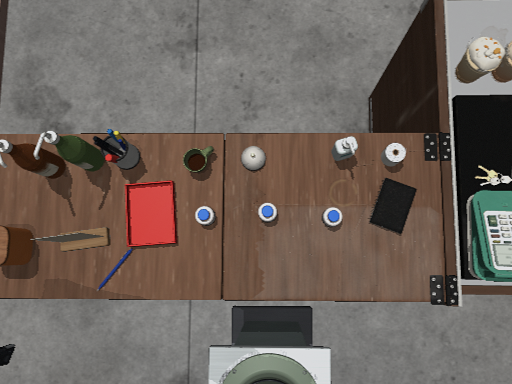

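The scene shows three buzzers in a row: top view at about (205,215), (268,212) and (333,217). The tray is at (151,213), left of the row (+y), the bell at (253,157) and a mug at (197,160). I'll measure them next.

```bash
cat > h.py <<'E'
import cv2, numpy as np
from workcell import bot, vision
def ray(n,uv):
    c=vision.camera_model(n);d=c["T"][:3,:3]@np.linalg.solve(c["mtx"],[uv[0],uv[1],1.]);return c["T"][:3,3],d
def onplane(n,uv,z):
    o,d=ray(n,uv);return o+d*(z-o[2])/d[2]
def cross(uv1,uv2):
    (a,u),(b,v)=ray("scene",uv1),ray("top",uv2)
    s=np.linalg.lstsq(np.c_[u,-v],b-a,rcond=None)[0];p,q=a+s[0]*u,b+s[1]*v
    return (p+q)/2,np.linalg.norm(p-q)
def blobs(im,lo,hi,amin,amax):
    m=cv2.inRange(cv2.cvtColor(im,cv2.COLOR_BGR2HSV),np.array(lo),np.array(hi))
    n,l,st,ce=cv2.connectedComponentsWithStats(m)
    return [(ce[i],st[i],(l==i)) for i in range(1,n) if amin<=st[i][4]<=amax]
BLUE=((105,120,100),(125,255,255))
E
python3 - <<'E'
from h import *
for n in("scene","top"):
    im=cv2.imread(f"pics/{n}0.png")
    for c,st,m in blobs(im,*BLUE,40,500):
        print(n,np.round(c,1),st[2:],np.round(onplane(n,c,.0565),4))
    for c,st,m in blobs(im,(0,170,80),(6,255,255),800,9999):
        r=cv2.minAreaRect(cv2.findContours(m.astype('uint8'),0,1)[0][0]);
        P=cv2.boxPoints(r);W=np.array([onplane(n,p,.025)for p in P])
        print(n,"tray",np.round(W[:,:2],3).tolist(),W.mean(0).round(3),np.linalg.norm(np.diff(W,axis=0),axis=1).round(3))
print("bell",onplane("top",(253,157),.025))
E
```

```text
scene [142.4 155.9] [35  5 50] [0.3368 0.3298 0.0565]
scene [208.1 167. ] [ 9  5 40] [0.4948 0.1747 0.0565]
scene [235.3 195. ] [10  7 54] [0.5039 0.0074 0.0565]
scene [262.1 233.1] [11  9 74] [ 0.4916 -0.165   0.0565]
scene tray [[0.41, 0.384], [0.629, 0.403], [0.576, 0.227], [0.38, 0.22]] [0.499 0.308 0.025] [0.22  0.185 0.196]
top [267.  210.9] [11 11 99] [0.5051 0.0059 0.0565]
top [203.2 214.3] [11 11 98] [0.4956 0.1725 0.0565]
top [333.1 215.6] [ 11  12 103] [ 0.4937 -0.1651  0.0565]
top [114.7 268.1] [ 33  40 109] [0.3549 0.3987 0.0565]
top tray [[0.585, 0.396], [0.592, 0.265], [0.42, 0.25], [0.412, 0.38]] [0.502 0.323 0.025] [0.132 0.173 0.129]
bell [0.65537689 0.04533884 0.025     ]
```

>>> arm_command(gripper=[0,0,0,0,0], slide=[[-4.6,-3.3,0],[-9.2,-6.7,0],[-13.7,-10,0],[-18.3,-13.4,0],[-22.9,-16.7,0]], turn=[[0,0,-4],[0,0,-8],[0,0,-12],[0,0,-16],[0,0,-18.8]], force=40)

```text
clock: 0.72
position: [0.3654, 0.3578, 0.2312]
tool_rot: [-3.141, -0.0, -3.14]
force: [1.8, 0.6, -0.6]
grip_width: -0.0003
```

>>> arm_command(gripper=[0,0,0,0,0], slide=[[-2.9,-4.1,1],[-5.8,-8.2,4],[-8.7,-12.3,7.5],[-11.6,-16.4,11.5],[-13,-18.4,15.1]], turn=[[0,0,0],[0,0,0],[0,0,0],[0,0,0],[0,0,0]])

```text
clock: 1.35
position: [0.4956, 0.1729, 0.079]
tool_rot: [-3.141, 0.0, 3.139]
force: [0.3, 1.2, -0.1]
grip_width: 0.0003
```

>>> arm_command(gripper=[0,0], slide=[[0,0,1.5],[0,0,1.5]], turn=[[0,0,0],[0,0,0]])

```text
clock: 1.6
position: [0.4937, 0.1759, 0.0647]
tool_rot: [-3.141, -0.002, 3.141]
force: [-0.1, 0.2, 0.9]
grip_width: 0.0002
```

Run:
```python
from h import *
s=bot.observe();print(s["position"],s["force"])
a=vision.grab_frame("scene")[90:260,150:320];b=vision.grab_frame("top")[150:280,130:300]
cv2.imwrite("pics/p1.png",np.hstack([cv2.resize(a,(400,400),interpolation=2),cv2.resize(b,(400,306),interpolation=2)[:306].copy() if 0 else cv2.resize(b,(400,400),interpolation=2)]))
```

```text
[0.49366511 0.17589918 0.06465741] [-0.13074092  0.23686971  0.86257778]
```

View pics/p1.png

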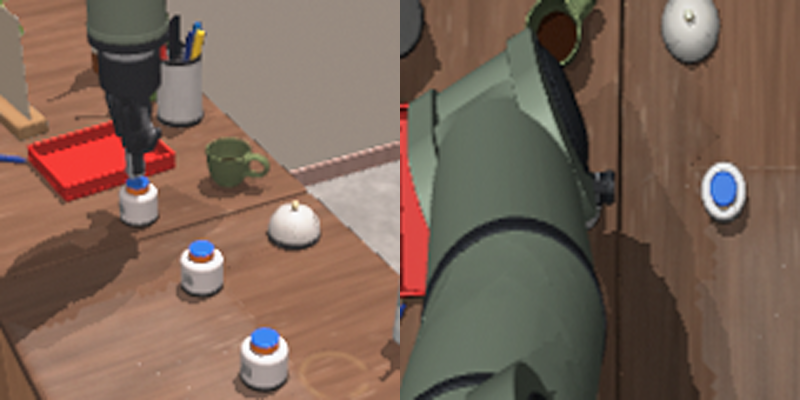

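Left pane: the closed fingers stand centred over the left buzzer's cap at about (138,185). The arm hides it from the top camera. Pressing now.

>>> arm_command(gripper=[0,0,0,0,0], slide=[[0,-0.2,0.5],[0,-0.2,0.9],[0,-0.2,1.2],[0,-0.2,1.4],[0,-0.2,1.4]], turn=[[0,0,0],[0,0,0],[0,0,0],[0,0,0],[0,0,0]])

```text
clock: 2.33
position: [0.4944, 0.1734, 0.0512]
tool_rot: [-3.142, -0.0, 3.141]
force: [-0.2, 0.2, -0.9]
grip_width: 0.0001
```

>>> arm_command(gripper=[0,0], slide=[[0,0,0.2],[0,0,0.3]], turn=[[0,0,0],[0,0,0]])

```text
clock: 2.58
position: [0.4945, 0.1734, 0.0484]
tool_rot: [3.142, 0.0, 3.141]
force: [-5.5, -0.4, 23.7]
grip_width: 0.0001
```

>>> arm_command(gripper=[0], slide=[[0,0,0.1]], turn=[[0,0,0]])

```text
clock: 2.7
position: [0.4947, 0.1734, 0.0482]
tool_rot: [3.141, 0.0, 3.141]
force: [-9.9, -2.1, 43.2]
grip_width: -0.0003
```

Force jumped to 43 N at z = 0.048, so the button is fully home. I'll raise straight up and move to the middle one, pressing more gently.

>>> arm_command(gripper=[0,0,0,0,0], slide=[[0,0,-2],[0,0,-6],[0,-4,-7],[-0.3,-9,-7],[-0.6,-14,-7]], turn=[[0,0,0],[0,0,0],[0,0,0],[0,0,0],[0,0,0]])

```text
clock: 3.32
position: [0.5003, 0.0319, 0.1174]
tool_rot: [-3.141, 0.0, 3.141]
force: [0.6, -1.3, 0.7]
grip_width: -0.0001
```

Run:
```python
from h import *
s=bot.observe();print(s["position"],s["force"])
n="scene";im=vision.grab_frame(n)
for c,st,m in blobs(im,*BLUE,15,500): print(np.round(c,1),st[2:],np.round(onplane(n,c,.0565),4),np.round(onplane(n,c,.0485),4))
a=im[90:240,160:310];b=vision.grab_frame("top")[150:280,130:300]
cv2.imwrite("pics/p2.png",np.hstack([cv2.resize(a,(450,450),interpolation=2),cv2.resize(b,(350,450),interpolation=2)]))
```

```text
[0.50030271 0.03193691 0.11737189] [ 0.58963264 -1.27856927  0.66511124]
[142.  155.9] [35  5 52] [0.3357 0.3305 0.0565] [0.3385 0.3443 0.0485]
[207.9 169.3] [ 9  6 43] [0.4893 0.1632 0.0565] [0.494  0.175  0.0485]
[235.3 195. ] [10  7 53] [0.5042 0.0075 0.0565] [0.509  0.0174 0.0485]
[262.1 233.1] [11  9 74] [ 0.4916 -0.165   0.0565] [ 0.4963 -0.1571  0.0485]
```

View pics/p2.png

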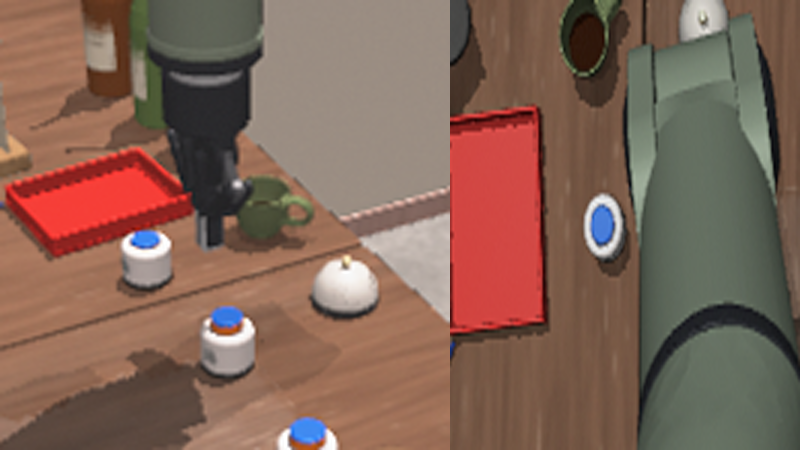

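The left buzzer's button stays in: no orange side shows at (147,240), and its pixel shift fits z = 0.0485. Next is the middle one.

>>> arm_command(gripper=[0,0,0,0,0], slide=[[-0.4,-2.6,1],[-0.4,-2.6,4.5],[-0.4,-2.6,5.3],[-0.4,-2.6,5.7],[-0.4,-2.6,6.4]], turn=[[0,0,0],[0,0,0],[0,0,0],[0,0,0],[0,0,0]])

```text
clock: 4.05
position: [0.505, 0.0078, 0.054]
tool_rot: [3.141, 0.001, 3.141]
force: [-1.5, 1.7, 6.3]
grip_width: 0.0002
```

>>> arm_command(gripper=[0,0], slide=[[0,0,0.2],[0,0,0.2]], turn=[[0,0,0],[0,0,0]])

```text
clock: 4.3
position: [0.5045, 0.0075, 0.0515]
tool_rot: [-3.142, 0.0, 3.141]
force: [-0.1, 0.3, 0.3]
grip_width: -0.0002
```

>>> arm_command(gripper=[0,0,0], slide=[[0,-0.1,0.2],[0,-0.1,0.33],[0,-0.1,0.33]], turn=[[0,0,0],[0,0,0],[0,0,0]])

```text
clock: 4.68
position: [0.5046, 0.0071, 0.0485]
tool_rot: [3.141, 0.001, 3.141]
force: [-3.2, 6.2, 15.4]
grip_width: -0.0002
```

>>> arm_command(gripper=[0,0], slide=[[0,0,0.05],[0,0,0.05]], turn=[[0,0,0],[0,0,0]])

```text
clock: 4.92
position: [0.5046, 0.0071, 0.0484]
tool_rot: [3.141, 0.001, 3.141]
force: [-6.2, 6.2, 26.1]
grip_width: 0.0001
```

>>> arm_command(gripper=[0,0,0,0,0], slide=[[0,0,-2],[0,0,-6],[0.3,-4,-7],[0.5,-9,-7],[1,-14,-7]], turn=[[0,0,0],[0,0,0],[0,0,0],[0,0,0],[0,0,0]])

```text
clock: 5.55
position: [0.4941, -0.1352, 0.1177]
tool_rot: [-3.141, 0.0, 3.141]
force: [0.6, 0.4, -0.4]
grip_width: -0.0001
```

Run:
```python
from h import *
s=bot.observe();print(s["position"],s["force"])
n="scene";im=vision.grab_frame(n)
for c,st,m in blobs(im,*BLUE,15,500): print(np.round(c,1),st[2:],np.round(onplane(n,c,.0565),4),np.round(onplane(n,c,.0485),4))
cv2.imwrite("pics/p3.png",cv2.resize(im[120:280,180:320],(525,600),interpolation=2))
```

```text
[ 0.49408795 -0.13522186  0.11766674] [ 0.58371491  0.37661201 -0.39146327]
[141.9 155.9] [35  5 54] [0.3354 0.3305 0.0565] [0.3383 0.3442 0.0485]
[207.9 169.3] [ 9  6 43] [0.4893 0.1632 0.0565] [0.494  0.175  0.0485]
[235.2 197.6] [11  6 50] [ 0.4983 -0.0034  0.0565] [0.5031 0.0064 0.0485]
[262.1 233.1] [11  9 73] [ 0.4918 -0.1649  0.0565] [ 0.4965 -0.157   0.0485]
```

View pics/p3.png

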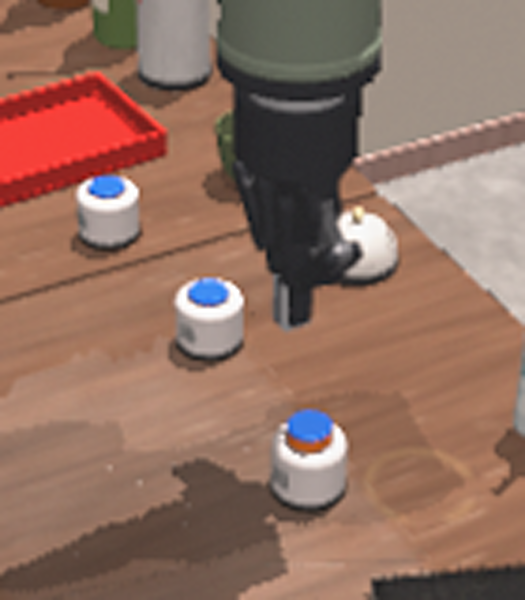

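The left and middle buttons are both in and holding, with no orange showing. The right one at (310,430) is still out. It still has to be pressed.

>>> arm_command(gripper=[0,0,0,0,0], slide=[[0,-3,1],[0.1,-3,4.5],[0.1,-3,5.3],[0.1,-3,5.9],[0.1,-3,6.4]], turn=[[0,0,0],[0,0,0],[0,0,0],[0,0,0],[0,0,0]])

```text
clock: 6.22
position: [0.4937, -0.1633, 0.054]
tool_rot: [-3.141, 0.001, 3.141]
force: [-1.8, 1.7, 5.7]
grip_width: 0.0
```

>>> arm_command(gripper=[0,0,0,0], slide=[[0,0,0.2],[0,0,0.4],[0,0,0.5],[0,0,0.5]], turn=[[0,0,0],[0,0,0],[0,0,0],[0,0,0]])

```text
clock: 6.72
position: [0.4936, -0.1634, 0.0486]
tool_rot: [3.142, 0.001, 3.141]
force: [0.7, 2.6, 4.6]
grip_width: -0.0
```

>>> arm_command(gripper=[0,0], slide=[[0,0,0.1],[0,0,0.1]], turn=[[0,0,0],[0,0,0]])

```text
clock: 6.98
position: [0.4937, -0.1634, 0.0484]
tool_rot: [3.142, 0.001, 3.141]
force: [-3.9, 5.4, 23.7]
grip_width: -0.0001
```

>>> arm_command(gripper=[0,0,7.5,7.5,7.5], slide=[[0,0,-2],[0,0,-6],[0,0,-9],[0,0,-9],[0,0,-9]], turn=[[0,0,0],[0,0,0],[0,0,0],[0,0,0],[0,0,0]])

```text
clock: 7.6
position: [0.4929, -0.1637, 0.137]
tool_rot: [-3.142, -0.001, 3.141]
force: [0.0, -0.8, -0.4]
grip_width: 0.0544
```

Run:
```python
from h import *
s=bot.observe();print(s["position"],s["force"],s["grip_width"])
n="scene";im=vision.grab_frame(n)
for c,st,m in blobs(im,*BLUE,15,500): print(np.round(c,1),st[2:],np.round(onplane(n,c,.0565),4),np.round(onplane(n,c,.0485),4))
cv2.imwrite("pics/p4.png",cv2.resize(im[120:280,180:320],(525,600),interpolation=2))
```

```text
[ 0.49292067 -0.1636761   0.13701384] [ 0.0103639  -0.79382702 -0.43949703] 0.0543644788489063
[142.2 156. ] [35  5 55] [0.336  0.3299 0.0565] [0.3389 0.3437 0.0485]
[207.9 169.3] [ 9  6 43] [0.4893 0.1632 0.0565] [0.494  0.175  0.0485]
[235.2 197.6] [11  6 50] [ 0.4983 -0.0034  0.0565] [0.5031 0.0064 0.0485]
[262.  233.2] [11  8 71] [ 0.4915 -0.1651  0.0565] [ 0.4962 -0.1572  0.0485]
```

View pics/p4.png

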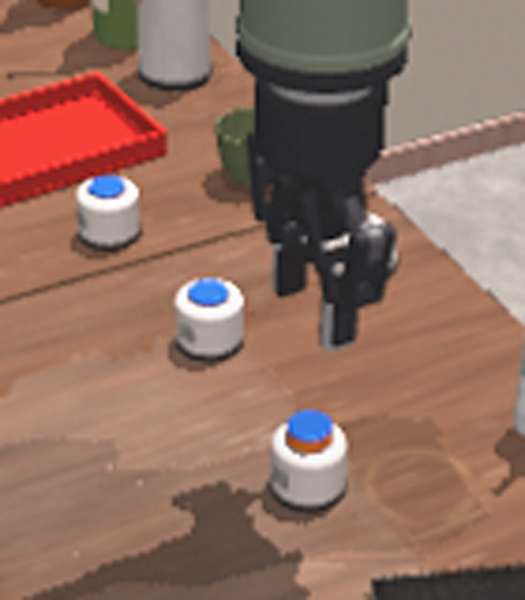

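The right button is back out, with its orange side visible at (310,430), so it is the faulty one. Descending to grasp it.

>>> arm_command(gripper=[7.8,7.8,7.8,7.8,7.8], slide=[[0,0,2],[0,-0.1,5],[0,-0.1,8],[0,-0.1,11],[0,-0.1,13]], turn=[[0,0,0],[0,0,0],[0,0,0],[0,0,0],[0,0,0]])

```text
clock: 8.28
position: [0.4921, -0.1643, 0.0052]
tool_rot: [3.141, -0.003, 3.141]
force: [0.6, -0.7, 0.7]
grip_width: 0.0779
```

>>> arm_command(gripper=[4.5,4.5,4.5,4.5,4.5], slide=[[0,0,0],[0,0,0],[0,0,0],[0,0,0],[0,0,0]], turn=[[0,0,0],[0,0,0],[0,0,0],[0,0,0],[0,0,0]], force=40)

```text
clock: 8.9
position: [0.4934, -0.1646, 0.0078]
tool_rot: [-3.142, 0.0, 3.141]
force: [-0.9, 0.8, -3.0]
grip_width: 0.0484
```

>>> arm_command(gripper=[4.5,4.5,4.5,4.5,4.5], slide=[[0,0,-1],[0,0,-4],[0,0,-8],[0,2,-11.5],[0,6,-13]], turn=[[0,0,0],[0,0,0],[0,0,0],[0,0,0],[0,0,0]])

```text
clock: 9.52
position: [0.4939, -0.1053, 0.1401]
tool_rot: [-3.141, 0.003, 3.138]
force: [1.1, 1.3, -2.8]
grip_width: 0.0487
```

>>> arm_command(gripper=[4.5,4.5,4.5,4.5,4.5], slide=[[0,4.5,0],[0,9,0],[-0.2,13.5,0],[-0.3,18,0],[-0.4,22.5,0]], turn=[[0,0,0],[0,0,0],[0,0,0],[0,0,0],[0,0,0]])

```text
clock: 10.15
position: [0.4973, 0.1218, 0.1383]
tool_rot: [3.141, 0.001, 3.141]
force: [0.8, 0.5, -3.0]
grip_width: 0.0485
```

>>> arm_command(gripper=[4.5,4.5,4.5,4.5,4.5], slide=[[0,4.5,0],[0,9,0],[-0.2,13.5,0],[-0.4,18,0],[-0.4,20.2,0]], turn=[[0,0,0],[0,0,0],[0,0,0],[0,0,0],[0,0,0]])

```text
clock: 10.78
position: [0.501, 0.3249, 0.138]
tool_rot: [3.141, 0.0, -3.14]
force: [0.5, 0.3, -3.7]
grip_width: 0.0485
```

Run:
```python
from h import *
s=bot.observe();print(s["position"],s["force"],s["grip_width"])
n="scene";im=vision.grab_frame(n)
for c,st,m in blobs(im,*BLUE,15,500): print(np.round(c,1),st[2:],np.round(onplane(n,c,.0565),4),np.round(onplane(n,c,.0485),4))
cv2.imwrite("pics/p5.png",cv2.resize(im[60:240,130:290],(533,600),interpolation=2))
```

```text
[0.50101592 0.32492297 0.13801944] [ 0.51918548  0.30109603 -3.72770418] 0.04846977081347819
[142.  155.9] [35  5 52] [0.3357 0.3305 0.0565] [0.3385 0.3443 0.0485]
[208.  169.4] [ 9  6 42] [0.4894 0.1628 0.0565] [0.494  0.1746 0.0485]
[235.2 197.6] [11  6 50] [ 0.4983 -0.0034  0.0565] [0.5031 0.0064 0.0485]
```

View pics/p5.png

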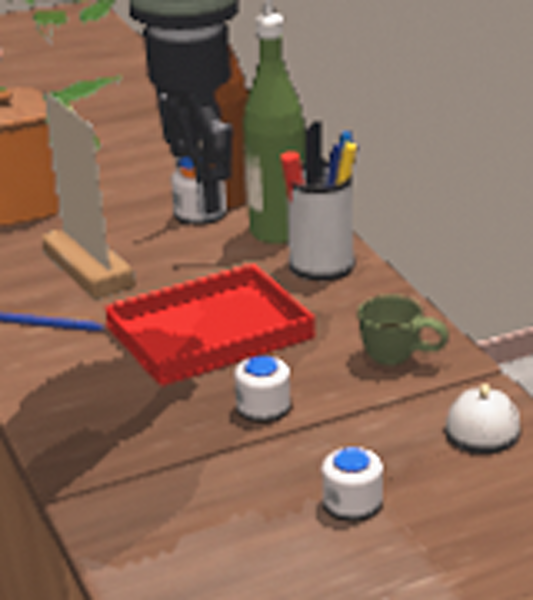

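The buzzer hangs upright in the grip at about (200,190), above the tray. The two sound buzzers and the bell have not moved. Lowering.

>>> arm_command(gripper=[4.5,4.5,4.5,4.5,4.5], slide=[[0,-0.2,4],[0,-0.2,8],[0,-0.2,11],[0,-0.2,12.2],[0,-0.2,12.5]], turn=[[0,0,0],[0,0,0],[0,0,0],[0,0,0],[0,0,0]])

```text
clock: 11.45
position: [0.5018, 0.3201, 0.0127]
tool_rot: [-3.141, -0.0, 3.141]
force: [-1.0, 0.3, -1.9]
grip_width: 0.0484
```

>>> arm_command(gripper=[4.5,4.5], slide=[[0,0,0.1],[0,0,0.1]], turn=[[0,0,0],[0,0,0]])

```text
clock: 11.7
position: [0.5021, 0.3206, 0.0124]
tool_rot: [3.141, 0.001, 3.141]
force: [0.2, 0.5, -2.7]
grip_width: 0.0488
```

>>> arm_command(gripper=[4.5,4.5], slide=[[0,0,0.07],[0,0,0.07]], turn=[[0,0,0],[0,0,0]])

```text
clock: 11.95
position: [0.502, 0.3206, 0.0115]
tool_rot: [3.141, 0.001, 3.141]
force: [0.4, -0.9, 6.8]
grip_width: 0.0485
```

Contact with the tray floor felt (force went from -2.7 to +6.8 N). Opening part-way and going straight up.

>>> arm_command(gripper=[6.5,6.5,6.5,6.5], slide=[[0,0,0],[0,0,0],[0,0,0],[0,0,0]], turn=[[0,0,0],[0,0,0],[0,0,0],[0,0,0]])

```text
clock: 12.45
position: [0.5016, 0.3204, 0.0108]
tool_rot: [-3.142, -0.0, 3.141]
force: [0.3, -0.1, -0.9]
grip_width: 0.0649
```

>>> arm_command(gripper=[6.5,6.5,6.5,6.5,6.5], slide=[[0,0,-1.5],[0,0,-5],[0,0,-10],[0,0,-16],[0,0,-22]], turn=[[0,0,0],[0,0,0],[0,0,0],[0,0,0],[0,0,0]])

```text
clock: 13.08
position: [0.5013, 0.3201, 0.2339]
tool_rot: [3.141, 0.001, 3.141]
force: [0.1, 0.6, -0.4]
grip_width: 0.065
```

>>> arm_command(gripper=[6.5,6.5,6.5,6.5,6.5], slide=[[3,3,0],[7,7,0],[11,10.5,0],[13,14,0],[15,16,0]], turn=[[0,0,0],[0,0,0],[0,0,0],[0,0,0],[0,0,0]])

```text
clock: 13.7
position: [0.3503, 0.482, 0.2319]
tool_rot: [3.141, 0.0, -3.141]
force: [0.3, -0.7, -1.1]
grip_width: 0.0656
```

Run:
```python
from h import *
s=bot.observe();print(s["position"],s["force"],s["grip_width"],s["clock"])
F={}
for n in("scene","top"):
    im=F[n]=vision.grab_frame(n)
    for c,st,m in blobs(im,*BLUE,15,500): print(n,np.round(c,1),st[2:],*[np.round(onplane(n,c,z)[:2],4) for z in(.0605,.0485)])
a=F["scene"][90:240,130:290];b=F["top"][120:260,90:320]
cv2.imwrite("pics/p6.png",np.hstack([cv2.resize(a,(400,375),interpolation=2),cv2.resize(b,(400,375),interpolation=2)]))
```

```text
[0.35030722 0.48204851 0.23188627] [ 0.30663201 -0.6591576  -1.06271839] 0.06556722246092753 13.7
scene [191.9 144.2] [ 9  5 33] [0.5012 0.3225] [0.5084 0.3432]
scene [142.1 155.9] [35  5 48] [0.3345 0.3238] [0.3388 0.3445]
scene [207.9 169.3] [ 9  6 43] [0.487  0.1573] [0.494 0.175]
scene [235.2 197.6] [11  6 50] [ 0.4959 -0.0084] [0.5031 0.0064]
top [109.1 130.5] [ 5  4 15] [0.7197 0.4306] [0.7232 0.4352]
top [147.  211.2] [11 11 99] [0.5025 0.3194] [0.5038 0.3228]
top [267.1 211.1] [11 11 95] [0.5041 0.0057] [0.5053 0.0059]
top [203.6 214.6] [11 12 93] [0.4945 0.1707] [0.4956 0.1726]
top [114.3 268.6] [33 40 99] [0.3537 0.3985] [0.3534 0.4027]
```

View pics/p6.png

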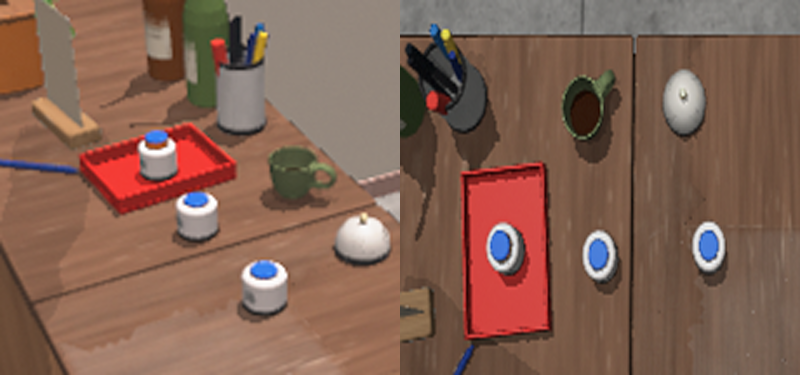

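The faulty buzzer stands upright in the middle of the tray, button out: scene pane (157,155), top pane (503,248). The other two are in place with their buttons in, the bell is untouched and the arm is clear. Handing in.

```bash
python3 -c "
from workcell import job_done
print(job_done())"
```

```text
the job is handed in; nothing more can be done
None
```

I pressed all three buzzers fully home. The left and middle buttons stayed in, and those two buzzers still stand in their places. The right one popped back up, so I picked it up and set it down upright in the red repair tray.

**Last checks:**
- **Tray:** both cameras put the faulty buzzer's cap at about (0.502, 0.321) m, to within 3 mm of each other. This fits it standing flat on the tray floor with its button out.
- **Sound buzzers:** both cap positions match a button that is fully in, and neither buzzer has moved beyond measuring error.
- **Bell and arm:** the bell looks untouched in the pictures, and the arm stands clear with the gripper empty. The clock read 13.7 s before the last two pictures.

**Force on the first press:** the fingertips peaked at 43 N on the left button. The 40 N limit is stated for the arm and the gripper's body, so I don't think it applies to the fingertips. I kept the other two presses to about 26 N or less. No check failed or disagreed.

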